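# Square the loose drive in its tray, then lift the tray and hold it level

## Robot

A 6-joint arm with a two-finger parallel gripper is mounted at the origin on a cart in front of the work surface, level with it; the furniture and walls round the work are solid. World frame = base frame: x ahead of the robot, y to its left, z up, the work surface at z = 0. Lengths are in m, angles in rad, forces in N, time in s.
With the tool pointing down it reaches from about 0.25 to 0.775 m from the base axis. Payload 4 kg.
Tool frame: the origin (TCP) lies between the finger pads; the fingertips stand 14 mm ahead of it and the grasp point (between the pads) lies 5 mm behind it; z points along the fingers, y is the line along which they close (so a half turn about z gives the same grasp; the last joint's range is limited). The gripper opens to 94 mm and grips with 3 to 60 N. Pads are 16 mm wide; open, the fingers measure 119 mm over their backs; the gripper's body (75 mm by 177 mm) begins 78 mm behind the grasp point.
Start: joints at [1.172, 0.087, 1.371, -0, 1.684, -0.103], TCP at [0.16, 0.526, 0.189] pointing down, gripper open.
Joint ranges: [-3.1, 3.1], [-0.76, 2.03], [0.27, 2.55], [-1.08, 4.22], [0.17, 2.65], [-2.57, 2.57]. Speed limits (rad/s): [2.79, 2.79, 3.14, 3.14, 3.14, 3.14].

## Interface

Orientations are given as [roll, pitch, yaw] about the fixed x, y, z axes, in that order (R = Rz(yaw) Ry(pitch) Rx(roll)).
In Python, from bench import robot, snapshot gives the robot as it stands.
- The arm moves only by the tool carry_out, never from a script. Its argument "motion" is text: rows parted by semicolons, each of 4 numbers parted by spaces: the shift along the tool's x, y, z each as a share of 0.15 m, from -1 to 1, then the turn about the tool's z as a share of 180 degrees, from -1 to 1. A call has exactly 8 rows; each row is the pose to reach, as a shift and turn from the pose commanded when the call began, along the tool's axes at that moment, turning the shorter way round; what a row does not reach only later rows make up. A row lasts 1/10 s, in which the tool goes at most 50 mm and 8.59 degrees, less where a joint would pass 70% of its speed; a pose out of reach is approached as far as the arm can. A call with a number of a shift or a turn outside -1 to 1 is refused whole. A call with a gripper value outside its range is refused whole. "grip" is the opening, from -1 (shut) to 1 (fully open), set as the call begins (left out, the last holds). The fingers move at their own pace and stop on an object; the grip force is fixed at half the most. Time passes only in rows, so rows that repeat a pose let the fingers close, or fill a call up. It gives the time, the measured TCP pose, the force, the opening and the grip force at its end, in the units of the state.
- robot.get_obs(): the state, without advancing time (a new reading comes with each control period).
- snapshot(name): name is "scene" or "top" or "wrist"; returns a dict with "image" (384x512x3 uint8, red, green, blue), "fx", "fy", "cx", "cy" (pixels), "pose" (4x4, takes a point from camera to world coordinates); the wrist camera has in their place "hand_eye" (4x4, takes a point from camera to tool coordinates, whose origin is the TCP and whose axes are the flange's). Camera axes: x right, y up, looking along -z (the intrinsics and any distortion apply to the point x, -y, -z); pixel columns grow to the right and rows downward; lengths in m; the calibration is good to about 2 mm. A picture is of the moment at which its call begins: read the wrist's pose just before it. There is no depth.
- robot.close_job(): hands the job in; it is judged then, once.
The state is a dict: "time": time; "joint_positions": joint angles; "qvel": joint speeds; "joint_torque": joint torques, N m; "tool_pos": TCP position; "ee_rot": TCP orientation; "wrist_force": force on the tool from outside, world axes, zero at the start; "wrist_torque": the same for the moment, N m; "width": finger opening in m; "finger_force": force on a finger pad.
Only numpy, scipy, OpenCV 4.12 (cv2) and the standard library are available. Lean on these libraries where they do the work, as an engineer would, in place of code of your own. Each camera call takes 0.05 s, during which the arm holds its last target. There are 200 camera calls.

## Task

Two solid state drives lie unfastened in the blue carrier tray that sits on the two locating pins of its dock. Push the drive in the bay nearer the robot home into its corner, square and flush against both the centre rail and the end stop as the other drive already is, while the tray stays on its pins. Then take the tray by the black handle, lift it straight up off the pins, level all the way, and hold it still and level about 10 cm above the dock with both drives still home; finish while holding it there, and leave the other things on the bench alone.

Things in the scene. Friction and masses are not known exactly. Their poses are not given: they have to be found in the camera images.
- dock_center (a point): Dark steel plate fixed to the bench, 150 x 210 x 10 mm; this point is the centre of its top face, 10 mm above the bench. Two steel locating pins, 10 mm thick, stand on its y axis at y = +-74 mm and rise 18 mm above the plate, the last 6 mm tapered. Place and yaw (up to 20 degrees) vary.
- tray_floor (a point): Blue tray, 210 (x) x 180 (y) mm, floor 8 mm thick, 0.32 to 0.52 kg. It sits flat on the dock, its two 12 mm through holes over the pins, so it shifts about 1 mm at most. This point: middle of the floor's top face, 18 mm above the bench while docked; axes as the dock's. The bay at x < 0 is nearer the robot. The bays are open on their outer x sides and at the -y end. White lines mark the drives' places.
- near_corner (a point): The fence corner of the near bay, at floor height, axes as the tray's, at tray x = -7, y = +50 mm. A T-shaped aluminium fence 12 mm high stands on the floor: the centre rail runs from here to 106 mm in -y (14 mm thick, faces at tray x = -7 and +7 mm); the end stop runs from here 58 mm in -x (8 mm thick) and likewise into the far bay.
- tray_handle (a point): Centre of the tray's black handle: a straight bar over the rail along the tray's y axis, 18 mm wide (x), 22 mm high, 106 mm long, edges rounded, on two posts at y = +-44 mm. This point is 36 mm above the tray floor, 54 mm above the bench while docked; the bar's top is 11 mm higher. The tray balances close under this point.
- drive_a_center (a point): The loose drive to push: flat black solid state drive, 70 (x) x 100 (y) x 7 mm high, 55 g, lying on the tray floor in the bay nearer the robot, crooked by up to 7 degrees and its middle 9 to 20 mm off its home place along both x and y. This point is its centre, half-way up, 3.5 mm above the floor. Home: axes parallel to the tray's, centre at tray x = -42, y = 0 mm.
- drive_b_center (a point): The other drive, the same kind and size, in the bay farther from the robot, already home: centre at tray x = +42, y = 0 mm. This point is its centre, half-way up.
- screw_dish: Bystander: round steel dish of laptop screws, 85 mm across, 18 mm high, at the front left of the dock; origin at its underside.
- solvent_bottle: Bystander: white solvent bottle, 65 mm across, 124 mm high, at the back left of the dock; origin at its underside.
- flux_tub: Bystander: yellow tub with a black lid, 47 mm across, 29 mm high, at the right front; origin at its underside.
- red_driver: Bystander: small red precision screwdriver, 142 mm long, 12 mm thick, lying near the front edge of the bench; origin at its underside.
- tweezers: Bystander: steel tweezers, 126 mm long, 9 mm high, lying near the front edge of the bench at the right; origin at its underside.

How it is judged:
On the way, in this order (a step that is already met when the one before it is completed fails the run):
1. the near drive is square and flush in its corner while the tray sits on its pins (x of drive_a_center in the frame of tray_floor above -0.0445 m and y of drive_a_center in the frame of tray_floor above -0.0025 m and angle between the x axis of drive_a_center and the x axis of tray_floor, either way round below 0.035 rad and z of tray_floor in the frame of dock_center below 0.011 m), for 0.2 s.
2. the tray is lifted clear of the pins and steady in the air (z of tray_floor in the frame of dock_center above 0.068 m and linear speed of tray below 0.03 m/s and angle between tray_floor's own z axis and vertical below 0.07 rad), for 0.3 s.
At the end, for the whole second after the job is handed in: The fingers hold the tray still (under 20 mm/s), level within 4 degrees, its underside 6 to 16 cm above the dock's plate and within 5 cm sideways of its docked place, touching nothing of the dock; both drives lie flat in it within 2.5 mm of the rail and of the end stop and square within 2 degrees (z of tray_floor in the frame of dock_center between 0.068 and 0.168 m and horizontal distance between tray_floor and dock_center below 0.05 m and angle between tray_floor's own z axis and vertical below 0.07 rad and linear speed of tray below 0.02 m/s and angular speed of tray below 0.15 rad/s and contact force between tray and the fingers above 1 N and contact force between tray and dock below 0.1 N and x of drive_a_center in the frame of tray_floor between -0.0445 and -0.04 m and y of drive_a_center in the frame of tray_floor between -0.0025 and 0.002 m and z of each of drive_a_center, drive_b_center in the frame of tray_floor below 0.006 m and angle between the x axis of each of drive_a_center, drive_b_center and the x axis of tray_floor, either way round below 0.035 rad and x of drive_b_center in the frame of tray_floor below 0.0445 m and y of drive_b_center in the frame of tray_floor above -0.0025 m); the arm keeps its last pose, push and grip.
It fails at once if the tray is tipped by more than 8 degrees (angle between tray_floor's own z axis and vertical above 0.14 rad).
It fails at once if a bystander is moved by more than 2 cm (distance of any of screw_dish, solvent_bottle, flux_tub, red_driver, tweezers from where it was at the start of the episode above 0.02 m).
It also fails if it takes over 64 s, if anything falls off the work surface, if the arm or the gripper's body presses on something with over 40 N, if the wrist force passes 120 N, or if a joint passes its speed limit or range.

## Working session

There is one attempt and no reset: what is moved stays moved. The work goes in short steps, Python scripts to look and compute and a tool call to move; the robot and the scene stay as the last step left them, time stands still between calls to the robot, and variables do not carry over. Pictures are saved under pics/ and viewed, at most 10 in all, crops included, and the job is handed in when it is done.

Besides the shell and the picture viewer there is one more tool, called after "Request:" as a command line: name --argument value ..., lists and objects as JSON in quotes. carry_out: Moves the arm, as the interface text tells. Shift numbers are shares of 0.15 m and turn numbers shares of 180 degrees, none past 1 either way. Its arguments: {"type":"object","properties":{"motion":{"type":"string"},"grip":{"type":"number"}},"required":["motion"]}

```bash
mkdir -p pics; python3 - <<'E'
from bench import robot, snapshot
import cv2, numpy as np, pickle
o=robot.get_obs(); print(o)
for n in ("top","scene"):
    s=snapshot(n); pickle.dump(s,open(f"{n}.pkl","wb"))
    print(n,s["fx"],s["fy"],s["cx"],s["cy"],np.round(s["pose"],3).tolist(),[k for k in s])
    cv2.imwrite(f"pics/{n}0.png",cv2.resize(s["image"][:,:,::-1],(800,600),interpolation=cv2.INTER_CUBIC))
E
ls
```

```text
{'time': 0.0, 'joint_positions': array([ 1.17191666e+00,  8.79329293e-02,  1.37220250e+00, -1.41220042e-05,
        1.68359846e+00, -1.03092369e-01]), 'qvel': array([ 1.96667927e-03,  1.07478303e-03,  2.20445473e-05, -1.26346760e-03,
        9.74560755e-04, -6.80808355e-04]), 'joint_torque': array([-3.95752677e-04, -3.40180492e+01, -3.02425575e+01,  7.15550361e-02,
        3.29805573e-02, -1.88738222e-04]), 'tool_pos': array([0.16010419, 0.52558594, 0.18754253]), 'ee_rot': array([-3.13946134e+00, -2.06393081e-04,  2.84580356e+00]), 'wrist_force': array([ 0.14727889,  0.58180077, -0.73584268]), 'wrist_torque': array([-0.0068255 ,  0.0106498 , -0.02461298]), 'finger_force': 0.0, 'width': 0.09417876706386237}
top 473.6431257735265 473.6431257735265 259.11183121548515 199.85676662379765 [[-0.111, 0.972, -0.207, 0.29], [-0.994, -0.109, 0.02, -0.08], [-0.003, 0.207, 0.978, 1.37], [0.0, 0.0, 0.0, 1.0]] ['image', 'fx', 'fy', 'cx', 'cy', 'pose']
scene 466.9460524393016 466.9460524393016 252.68627232199427 189.05957092109531 [[0.463, 0.499, -0.732, -0.257], [-0.886, 0.279, -0.37, -0.506], [0.02, 0.82, 0.571, 0.72], [0.0, 0.0, 0.0, 1.0]] ['image', 'fx', 'fy', 'cx', 'cy', 'pose']
pics
scene.pkl
top.pkl
```

View pics/top0.png

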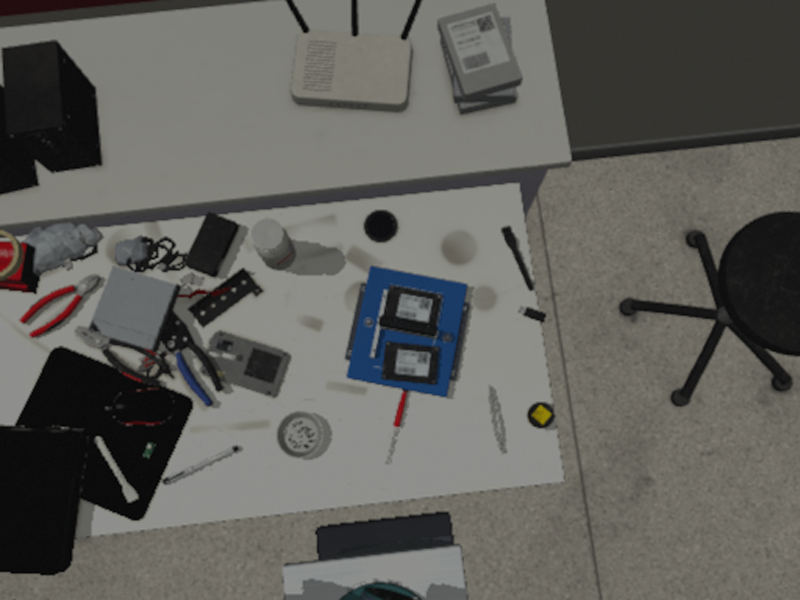

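The top view shows the blue tray with corners at about (370,267), (467,284), (447,396) and (347,378). The end stop is at its left side (+y), the near drive is at (411,363), and the red driver lies just in front at (400,410). Next I'll fit the tray outline and get the wrist hand-eye.

```bash
cat > h.py <<'E'
import numpy as np, cv2, pickle
from scipy.spatial.transform import Rotation as R
def T_tool(o):
    T=np.eye(4);T[:3,:3]=R.from_euler('xyz',o['ee_rot']).as_matrix();T[:3,3]=o['tool_pos'];return T
def ray(s,T,uv,z):
    uv=np.atleast_2d(np.array(uv,float))
    d=np.c_[(uv[:,0]-s['cx'])/s['fx'],-(uv[:,1]-s['cy'])/s['fy'],-np.ones(len(uv))]@T[:3,:3].T
    return T[:3,3]+d*((z-T[2,3])/d[:,2])[:,None]
def proj(s,T,P):
    p=(np.atleast_2d(P)-T[:3,3])@T[:3,:3]
    return np.c_[s['cx']+s['fx']*p[:,0]/-p[:,2],s['cy']-s['fy']*p[:,1]/-p[:,2]]
E
python3 - <<'E'
from h import *
from bench import robot,snapshot
s=pickle.load(open('top.pkl','rb'));im=s['image'].astype(int)
m=((im[:,:,2]>im[:,:,0]+40)&(im[:,:,2]>60)).astype(np.uint8)
m[:, :215]=0
c=max(cv2.findContours(m,0,2)[0],key=cv2.contourArea)
P=ray(s,s['pose'],c[:,0],0.018)
r=cv2.minAreaRect((P[:,:2]*1000).astype(np.float32));print(r,cv2.boxPoints(r))
for n,uv in dict(driveA=(411,363),red=(400,410),redtip=(389,462),bottle=(268,232),dish=(303,435),tw=(493,388),tw2=(503,453)).items():
    print(n,np.round(ray(s,s['pose'],np.array(uv)/1.5625,0.01),3))
o=robot.get_obs();w=snapshot("wrist");print({k:w[k] for k in w if k!='image'})
print(T_tool(o).round(3))
E
```

```text
((541.2407836914062, -107.56713104248047), (187.4137420654297, 215.7386474609375), 72.48350524902344) [[ 410.1694   -164.46231 ]
 [ 615.90436  -229.39539 ]
 [ 672.31213   -50.67195 ]
 [ 466.5772     14.261124]]
driveA [[ 0.48  -0.108  0.01 ]]
red [[ 0.396 -0.079  0.01 ]]
redtip [[ 0.306 -0.049  0.01 ]]
bottle [[0.763 0.136 0.01 ]]
dish [[0.371 0.101 0.01 ]]
tw [[ 0.417 -0.253  0.01 ]]
tw2 [[ 0.299 -0.255  0.01 ]]
{'fx': 341.27336434637516, 'fy': 341.27336434637516, 'cx': 254.03504261501624, 'cy': 204.25127099519608, 'hand_eye': array([[-1.21388430e-04,  9.61343050e-01,  2.75353455e-01,
         8.07872859e-02],
       [ 9.99998812e-01, -3.06337992e-04,  1.51036487e-03,
        -3.82851525e-04],
       [ 1.53633000e-03,  2.75353311e-01, -9.61341871e-01,
        -1.96217115e-01],
       [ 0.00000000e+00,  0.00000000e+00,  0.00000000e+00,
         1.00000000e+00]])}
[[-0.957  0.292 -0.001  0.16 ]
 [ 0.292  0.957 -0.002  0.526]
 [ 0.    -0.002 -1.     0.188]
 [ 0.     0.     0.     1.   ]]
```

View pics/scene0.png

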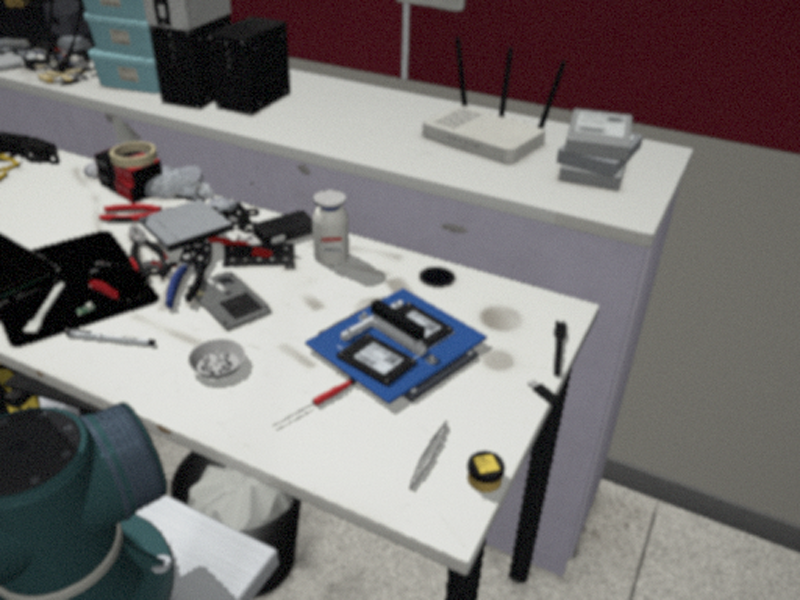

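The scene view agrees. The tray centre is near (0.541, -0.108) with yaw about -17.5°, and its x axis points away from the robot. I'll move over the tray with tool y along tray x, which needs yaw 72.5°.

Request:
carry_out --motion "-0.21 -0.23 0 0;-0.42 -0.46 0 0;-0.63 -0.69 0 0;-0.84 -0.925 0 0;-0.84 -0.925 0 0;-0.84 -0.925 0 0;-0.84 -0.925 0 0;-0.84 -0.925 0 0" --grip -0.3

```text
time: 0.95
tool_pos: [0.2398, 0.3577, 0.1885]
ee_rot: [-3.141, -0.001, 2.848]
wrist_force: [0.3, 0.4, -0.3]
width: 0.0347
finger_force: 0.0
```

Request:
carry_out --motion "-0.21 -0.23 0 0;-0.42 -0.46 0 0;-0.63 -0.69 0 0;-0.84 -0.925 0 0;-0.84 -0.925 0 0;-0.84 -0.925 0 0;-0.84 -0.925 0 0;-0.84 -0.925 0 0"

```text
time: 1.75
tool_pos: [0.3199, 0.1888, 0.1886]
ee_rot: [3.141, -0.0, 2.85]
wrist_force: [-0.3, -0.1, -0.3]
width: 0.0331
finger_force: 0.0
```

Request:
carry_out --motion "-0.21 -0.23 0 0;-0.42 -0.46 0 0;-0.63 -0.69 0 0;-0.84 -0.925 0 0;-0.84 -0.925 0 0;-0.84 -0.925 0 0;-0.84 -0.925 0 0;-0.84 -0.925 0 0"

```text
time: 2.55
tool_pos: [0.4002, 0.0196, 0.1888]
ee_rot: [3.141, 0.0, 2.85]
wrist_force: [0.1, 0.2, -0.1]
width: 0.033
finger_force: 0.0
```

Request:
carry_out --motion "-0.21 -0.23 0 0.04;-0.42 -0.46 0 0.08;-0.63 -0.69 0 0.12;-0.84 -0.925 0 0.16;-0.84 -0.925 0 0.2;-0.84 -0.925 0 0.24;-0.84 -0.925 0 0.252;-0.84 -0.925 0 0.252"

```text
time: 3.35
tool_pos: [0.481, -0.1502, 0.1887]
ee_rot: [3.141, -0.0, 2.057]
wrist_force: [0.3, 0.6, -0.9]
width: 0.0331
finger_force: 0.0
```

Request:
carry_out --motion "0 0 0 0.04;0 0 0 0.08;0 0 0 0.12;0 0 0 0.16;0 0 0 0.2;0 0 0 0.24;0 0 0 0.252;0 0 0 0.252"

```text
time: 4.15
tool_pos: [0.4808, -0.1505, 0.1889]
ee_rot: [3.141, -0.0, 1.265]
wrist_force: [0.8, -0.0, -0.2]
width: 0.0331
finger_force: 0.0
```

```bash
python3 - <<'E'
from h import *
from bench import robot,snapshot
o=robot.get_obs();s=snapshot("wrist");s['T']=T_tool(o)@s['hand_eye'];pickle.dump(s,open('w1.pkl','wb'))
print(o['time'],o['tool_pos'],np.degrees(o['ee_rot']),o['joint_positions'])
cv2.imwrite("pics/w1.png",cv2.resize(s["image"][:,:,::-1],(800,600),interpolation=cv2.INTER_CUBIC))
E
```

```text
4.15 [ 0.48084717 -0.15052188  0.18887636] [ 1.79975830e+02 -5.66858434e-03  7.25072959e+01] [-4.16049654e-01 -1.63097158e-02  1.47711544e+00  1.45826676e-04
  1.68037859e+00 -1.10728373e-01]
```

View pics/w1.png

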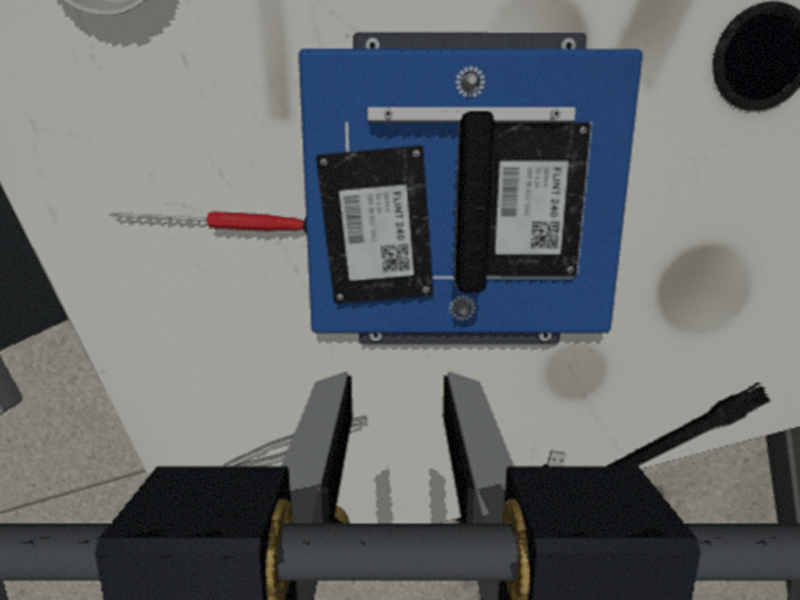

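The wrist view shows the tray corners at (301,50), (641,51), (611,332) and (313,332). The near drive's corners are at (319,156), (422,147), (433,294) and (338,302), and the red driver's butt touches the tray's near edge at (305,225). Next I'll compute the poses.

```bash
python3 - <<'E'
from h import *
s=pickle.load(open('w1.pkl','rb'));T=s['T'];k=1.5625
g=cv2.cvtColor(s['image'],cv2.COLOR_RGB2GRAY)
def corners(pts,z):
    c=(np.array(pts,np.float32)/k).reshape(-1,1,2)
    c=cv2.cornerSubPix(g,c.copy(),(3,3),(-1,-1),(3,50,.01))[:,0]
    return ray(s,T,c,z)
P=corners([(301,50),(641,51),(611,332),(313,332)],.018)[:,:2]
print('sides',[round(float(np.linalg.norm(P[i]-P[i-1])),4) for i in range(4)])
C=P.mean(0);vx=(P[1]-P[0]+P[2]-P[3]);vy=(P[0]-P[3]+P[1]-P[2])
print(C,np.degrees(np.arctan2(vx[1],vx[0])),np.degrees(np.arctan2(vy[1],vy[0]))-90)
a=(np.arctan2(vx[1],vx[0])+np.arctan2(vy[1],vy[0])-np.pi/2)/2
ex=np.array([np.cos(a),np.sin(a)]);ey=np.array([-ex[1],ex[0]])
tr=lambda Q:np.c_[(Q-C)@ex,(Q-C)@ey].round(4)
D=corners([(319,156),(422,147),(433,294),(338,302)],.025)[:,:2]
print('A',tr(D).tolist(),tr(D.mean(0)[None]),[round(float(np.linalg.norm(D[i]-D[i-1])),4) for i in range(4)])
B=ray(s,T,np.array([(577,277),(590,124)])/k,.025)[:,:2];print('B right edge',tr(B).tolist(),'exp x77 y-50/50')
H=ray(s,T,np.array([(477,113),(470,291)])/k,.06)[:,:2];print('handle ends',tr(H).tolist())
F=ray(s,T,np.array([(470,82),(462,308)])/k,.027)[:,:2];print('pins',tr(F).tolist())
tcp=np.array([.4808,-.1505]);print('tcp',tr(tcp[None]))
E
```

```text
sides [0.1839, 0.2142, 0.1844, 0.2141]
[ 0.54134579 -0.10939622] -17.842982900671387 -17.80560315832659
A [[-0.0962, 0.0279], [-0.0298, 0.0339], [-0.0203, -0.0631], [-0.0863, -0.0692]] [[-0.0581 -0.0176]] [0.0976, 0.0667, 0.0974, 0.0663]
B right edge [[0.0784, -0.0506], [0.0768, 0.0484]] exp x77 y-50/50
handle ends [[-0.0003, 0.0514], [0.0002, -0.0528]]
pins [[-0.0008, 0.0723], [-0.0001, -0.0725]]
tcp [[-0.0451 -0.0577]]
```

Request:
carry_out --motion "-0.1 0 0.1 0.002;-0.2 -0.007 0.25 0.002;-0.2 -0.007 0.4 0.002;-0.2 -0.007 0.55 0.002;-0.2 -0.007 0.7 0.002;-0.2 -0.007 0.8 0.002;-0.2 -0.007 0.8 0.002;-0.2 -0.007 0.8 0.002"

```text
time: 5.0
tool_pos: [0.47, -0.1802, 0.0681]
ee_rot: [-3.14, -0.0, 1.256]
wrist_force: [-0.3, 0.8, 0.7]
width: 0.0331
finger_force: 0.0
```

Request:
carry_out --motion "0 0 0.06 0;0 0 0.12 0;0 0 0.16 0;0 0 0.19 0;0 0 0.21 0;0 0 0.225 0;0 0 0.225 0;0 0 0.225 0"

```text
time: 5.8
tool_pos: [0.4707, -0.18, 0.0351]
ee_rot: [3.141, -0.0, 1.256]
wrist_force: [-0.2, 0.5, -0.2]
width: 0.0329
finger_force: 0.0
```

Request:
carry_out --motion "0.025 0 0 0;0.05 0 0 0;0.075 0 0 0;0.1 0 0 0;0.125 0 0 0;0.15 0 0 0;0.173 0 0 0;0.173 0 0 0"

```text
time: 6.6
tool_pos: [0.4787, -0.1548, 0.0349]
ee_rot: [-3.142, -0.0, 1.257]
wrist_force: [0.4, 0.2, 1.4]
width: 0.0329
finger_force: 0.0
```

Request:
carry_out --motion "0.005 0 0 0;0.01 0 0 0;0.015 0 0 0;0.02 0 0 0;0.025 0 0 0;0.03 0 0 0;0.03 0 0 0;0.03 0 0 0"

```text
time: 7.4
tool_pos: [0.48, -0.151, 0.0349]
ee_rot: [3.142, -0.0, 1.256]
wrist_force: [-0.8, 0.3, 0.9]
width: 0.033
finger_force: 0.0
```

Request:
carry_out --motion "0.002 0 0 0;0.004 0 0 0;0.006 0 0 0;0.008 0 0 0;0.01 0 0 0;0.01 0 0 0;0.01 0 0 0;0.01 0 0 0"

```text
time: 8.2
tool_pos: [0.4805, -0.1495, 0.0349]
ee_rot: [3.142, -0.0, 1.256]
wrist_force: [0.8, 0.0, -0.1]
width: 0.0327
finger_force: 0.0
```

```bash
python3 - <<'E'
from h import *
from bench import robot,snapshot
o=robot.get_obs();s=snapshot("wrist");s['T']=T_tool(o)@s['hand_eye'];pickle.dump(s,open('w2.pkl','wb'))
print(o['time'],o['tool_pos'],o['wrist_force'],o['wrist_torque'])
cv2.imwrite("pics/w2.png",cv2.resize(s["image"][:,:,::-1],(800,600),interpolation=cv2.INTER_CUBIC))
E
```

```text
8.2 [ 0.48045925 -0.14953991  0.03491365] [ 0.77669488  0.04076547 -0.13788347] [-0.05947237  0.08112403 -0.00150942]
```

View pics/w2.png

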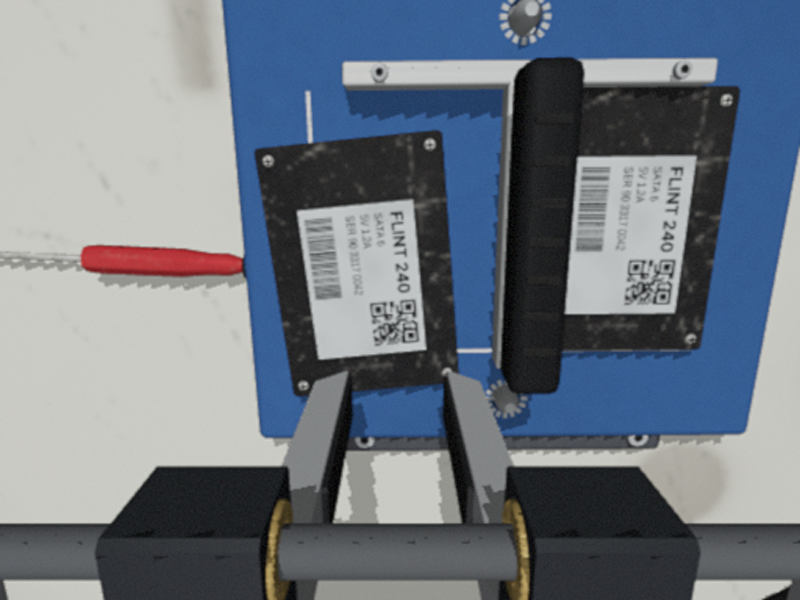

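The drive is still crooked, with its lower corners at (295,393) and (457,375), and the finger tips at (335,377) and (462,377) look level with its -y edge. I'll project the finger model and re-measure the drive to see whether they have touched.

```bash
python3 - <<'E'
from h import *
s=pickle.load(open('w2.pkl','rb'));T=s['T'];k=1.5625
inv=np.linalg.inv(s['hand_eye'])
for x in(-.008,0,.008):
  for y in(-.0164,.0164,-.029,.029):
    for z in (.014,):
        p=(inv@[x,y,z,1])[:3];print(x,y,z,(k*np.array([s['cx']-s['fx']*p[0]/p[2],s['cy']+s['fy']*p[1]/p[2]])).round())
C=np.array([.54135,-.1094]);a=np.radians(-17.82);ex=np.array([np.cos(a),np.sin(a)]);ey=np.array([-ex[1],ex[0]])
tr=lambda Q:np.c_[(Q-C)@ex,(Q-C)@ey].round(4).tolist()
print(tr(ray(s,T,np.array([(257,149),(441,132),(457,374),(295,394)])/k,.025)[:,:2]))
print('stop,rail',tr(ray(s,T,np.array([(344,88),(505,88),(498,366)])/k,.03)[:,:2]))
print('tray',tr(ray(s,T,np.array([(261,436),(746,432)])/k,.018)[:,:2]))
E
```

```text
-0.008 -0.0164 0.014 [360. 381.]
-0.008 0.0164 0.014 [437. 381.]
-0.008 -0.029 0.014 [330. 381.]
-0.008 0.029 0.014 [467. 381.]
0 -0.0164 0.014 [359. 363.]
0 0.0164 0.014 [437. 363.]
0 -0.029 0.014 [329. 363.]
0 0.029 0.014 [467. 363.]
0.008 -0.0164 0.014 [359. 345.]
0.008 0.0164 0.014 [438. 345.]
0.008 -0.029 0.014 [328. 345.]
0.008 0.029 0.014 [468. 345.]
[[-0.0975, 0.029], [-0.0298, 0.0347], [-0.0213, -0.0601], [-0.089, -0.0688]]
stop,rail [[-0.0643, 0.0491], [-0.0081, 0.0489], [-0.0055, -0.0547]]
tray [[-0.1067, -0.0921], [0.1083, -0.091]]
```

```bash
python3 - <<'E'
from h import *
s=pickle.load(open('w2.pkl','rb'));c=s['image'][205:305,180:320,::-1]
cv2.imwrite("pics/w2c.png",cv2.resize(np.clip(c.astype(float)*1.6,0,255).astype(np.uint8),(784,560),interpolation=cv2.INTER_CUBIC))
E
```

```text
(no output)
```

View pics/w2c.png

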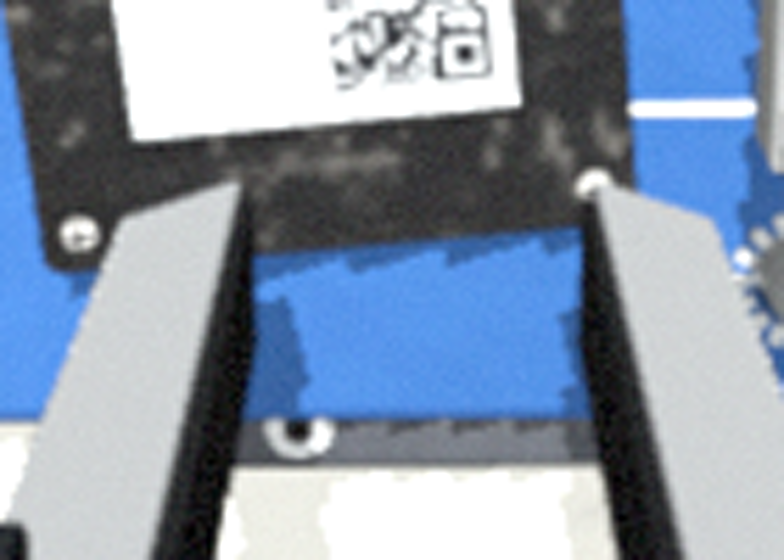

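The close-up shows both tips hovering over the drive, with the drive surface visible right under them, so they passed above it. I'll back off and feel for the floor in small steps.

Request:
carry_out --motion "-0.1 0 0 0;-0.2 0 0 0;-0.2 0 0 0;-0.2 0 0.005 0;-0.2 0 0.01 0;-0.2 0 0.015 0;-0.2 0 0.02 0;-0.2 0 0.02 0"

```text
time: 9.05
tool_pos: [0.4711, -0.1778, 0.0317]
ee_rot: [-3.141, -0.0, 1.257]
wrist_force: [-0.0, -0.2, 0.3]
width: 0.0327
finger_force: 0.0
```

```bash
python3 - <<'E'
from h import *
from bench import robot,snapshot
o=robot.get_obs();print(o['tool_pos'],o['wrist_force'],o['wrist_torque'])
s=snapshot("scene");pickle.dump(s,open('s3.pkl','wb'))
u=proj(s,s['pose'],o['tool_pos']-[0,0,.014])[0].astype(int);print(u)
c=s['image'][u[1]-55:u[1]+35,u[0]-60:u[0]+60,::-1]
cv2.imwrite("pics/s3.png",cv2.resize(c,(800,600),interpolation=cv2.INTER_CUBIC))
E
```

```text
[ 0.47112456 -0.17777566  0.03171414] [-0.01912616 -0.17123742  0.33980318] [-0.0547451   0.10547533  0.0029598 ]
[266 242]
```

View pics/s3.png

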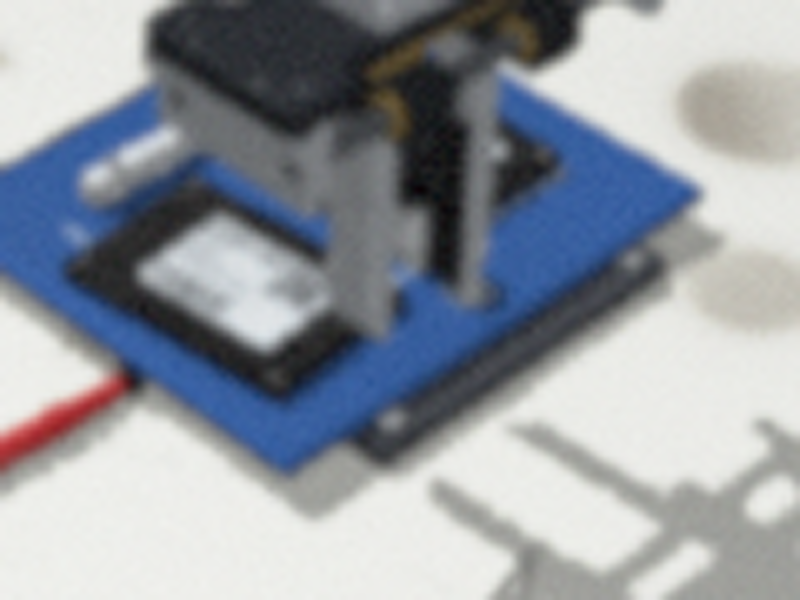

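The scene crop shows the tips at about (375,335) and (475,300), well above the tray, with their shadows far off at (430,485). They stand roughly 15–20 mm higher than the stated geometry, so I'll lower gently and watch the force.

Request:
carry_out --motion "0 0 0.01 0;0 0 0.02 0;0 0 0.03 0;0 0 0.04 0;0 0 0.04 0;0 0 0.04 0;0 0 0.04 0;0 0 0.04 0"

```text
time: 9.9
tool_pos: [0.4713, -0.1781, 0.026]
ee_rot: [3.141, -0.0, 1.256]
wrist_force: [0.4, 0.5, -1.1]
width: 0.033
finger_force: 0.0
```

Request:
carry_out --motion "0 0 0.005 0;0 0 0.01 0;0 0 0.015 0;0 0 0.02 0;0 0 0.02 0;0 0 0.02 0;0 0 0.02 0;0 0 0.02 0"

```text
time: 10.7
tool_pos: [0.4712, -0.1781, 0.0229]
ee_rot: [3.141, -0.0, 1.256]
wrist_force: [0.1, 0.6, 0.2]
width: 0.0327
finger_force: 0.0
```

Request:
carry_out --motion "0 0 0.005 0;0 0 0.01 0;0 0 0.015 0;0 0 0.02 0;0 0 0.02 0;0 0 0.02 0;0 0 0.02 0;0 0 0.02 0"

```text
time: 11.5
tool_pos: [0.4712, -0.1781, 0.02]
ee_rot: [3.141, -0.0, 1.256]
wrist_force: [-0.2, -0.2, 0.4]
width: 0.033
finger_force: 0.0
```

```bash
python3 - <<'E'
from h import *
from bench import robot,snapshot
o=robot.get_obs();print(o['tool_pos'],o['wrist_force'],o['wrist_torque'])
s=snapshot("wrist");T=T_tool(o)@s['hand_eye'];s['T']=T;pickle.dump(s,open('w4.pkl','wb'))
cv2.imwrite("pics/w4.png",cv2.resize(s['image'][170:,90:430,::-1],(800,504),interpolation=cv2.INTER_CUBIC))
E
```

```text
[ 0.47120718 -0.17810724  0.01995228] [-0.1633168  -0.1551888   0.41694413] [-0.04858138  0.05227194  0.00111872]
```

View pics/w4.png

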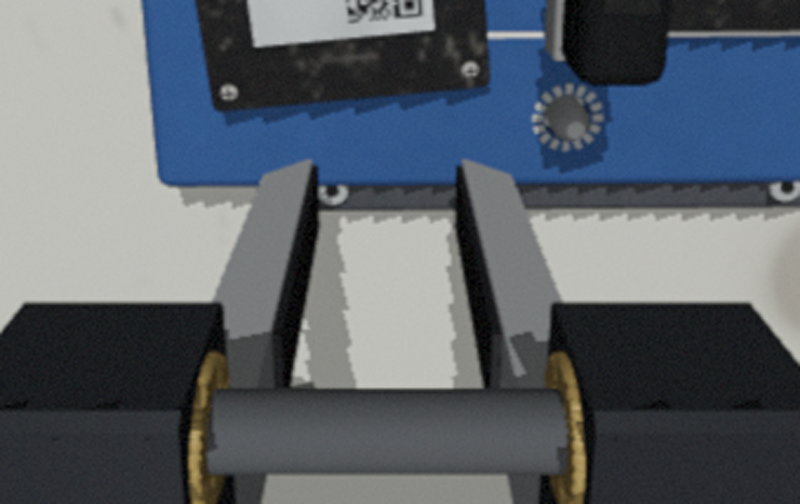

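The tips are at crop rows of about 160, just inside the tray edge, and by parallax still about 10 mm above the floor. I'll keep feeling down.

Request:
carry_out --motion "0 0 0.005 0;0 0 0.01 0;0 0 0.015 0;0 0 0.02 0;0 0 0.025 0;0 0 0.03 0;0 0 0.03 0;0 0 0.03 0"

```text
time: 12.35
tool_pos: [0.4712, -0.1781, 0.0154]
ee_rot: [3.142, -0.0, 1.256]
wrist_force: [0.3, -0.2, -1.1]
width: 0.033
finger_force: 0.0
```

Request:
carry_out --motion "0 0 0.004 0;0 0 0.008 0;0 0 0.012 0;0 0 0.014 0;0 0 0.014 0;0 0 0.014 0;0 0 0.014 0;0 0 0.014 0"

```text
time: 13.15
tool_pos: [0.4712, -0.1781, 0.0133]
ee_rot: [3.141, -0.0, 1.256]
wrist_force: [-0.2, 0.2, -0.5]
width: 0.0327
finger_force: 0.0
```

Request:
carry_out --motion "0 0 0.004 0;0 0 0.008 0;0 0 0.012 0;0 0 0.014 0;0 0 0.014 0;0 0 0.014 0;0 0 0.014 0;0 0 0.014 0"

```text
time: 13.95
tool_pos: [0.4712, -0.1781, 0.0113]
ee_rot: [3.141, -0.0, 1.256]
wrist_force: [0.6, 0.5, 0.6]
width: 0.0328
finger_force: 0.0
```

Request:
carry_out --motion "0 0 0.003 0;0 0 0.006 0;0 0 0.009 0;0 0 0.012 0;0 0 0.012 0;0 0 0.012 0;0 0 0.012 0;0 0 0.012 0"

```text
time: 14.75
tool_pos: [0.4712, -0.1781, 0.0094]
ee_rot: [3.142, -0.0, 1.256]
wrist_force: [0.8, 0.4, 0.6]
width: 0.033
finger_force: 0.0
```

Request:
carry_out --motion "0 0 0.002 0;0 0 0.004 0;0 0 0.006 0;0 0 0.008 0;0 0 0.008 0;0 0 0.008 0;0 0 0.008 0;0 0 0.008 0"

```text
time: 15.55
tool_pos: [0.4712, -0.1781, 0.0082]
ee_rot: [3.142, -0.0, 1.256]
wrist_force: [-0.8, -0.4, 0.8]
width: 0.0331
finger_force: 0.0
```

```bash
python3 - <<'E'
from h import *
from bench import robot,snapshot
o=robot.get_obs();print(o['tool_pos'],o['wrist_force'],o['wrist_torque'])
s=snapshot("scene");pickle.dump(s,open('s5.pkl','wb'))
w=snapshot("wrist");c2=w['image'][215:305,200:320,::-1]
u=proj(s,s['pose'],o['tool_pos']-[0,0,.0])[0].astype(int);print(u)
c=s['image'][u[1]-50:u[1]+40,u[0]-60:u[0]+60,::-1]
b=[cv2.resize(x,(400,300),interpolation=cv2.INTER_CUBIC) for x in (c,c2)]
cv2.imwrite("pics/s5.png",cv2.resize(np.hstack(b),(800,300)))
E
```

```text
[ 0.47118455 -0.17809773  0.0082201 ] [-0.75700234 -0.35582385  0.7927695 ] [-0.03560676  0.08359112 -0.04334615]
[266 245]
```

View pics/s5.png

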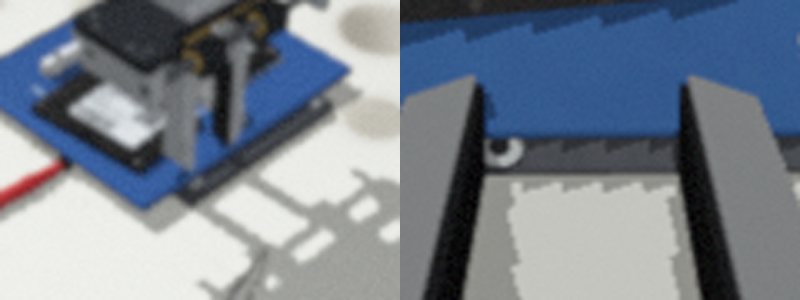

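The tips and their shadows have nearly met: in the right crop, the tip is at (475,78) and its shadow at (488,97). They are only a few mm above the floor, so I'll take two more small steps.

Request:
carry_out --motion "0 0 0.002 0;0 0 0.004 0;0 0 0.006 0;0 0 0.008 0;0 0 0.01 0;0 0 0.01 0;0 0 0.01 0;0 0 0.01 0"

```text
time: 16.45
tool_pos: [0.4712, -0.1781, 0.0067]
ee_rot: [3.142, -0.0, 1.256]
wrist_force: [0.5, -0.3, -0.2]
width: 0.0328
finger_force: 0.0
```

Request:
carry_out --motion "0 0 0.002 0;0 0 0.004 0;0 0 0.006 0;0 0 0.008 0;0 0 0.01 0;0 0 0.01 0;0 0 0.01 0;0 0 0.01 0"

```text
time: 17.25
tool_pos: [0.4712, -0.1781, 0.0052]
ee_rot: [3.142, -0.0, 1.256]
wrist_force: [-0.8, 0.3, 0.1]
width: 0.0331
finger_force: 0.0
```

Request:
carry_out --motion "0 0 0.002 0;0 0 0.004 0;0 0 0.006 0;0 0 0.008 0;0 0 0.01 0;0 0 0.01 0;0 0 0.01 0;0 0 0.01 0"

```text
time: 18.05
tool_pos: [0.4712, -0.1781, 0.0038]
ee_rot: [3.141, -0.0, 1.256]
wrist_force: [-0.5, -0.3, -0.2]
width: 0.0328
finger_force: 0.0
```

Request:
carry_out --motion "0 0 0.002 0;0 0 0.004 0;0 0 0.006 0;0 0 0.008 0;0 0 0.01 0;0 0 0.01 0;0 0 0.01 0;0 0 0.01 0"

```text
time: 18.85
tool_pos: [0.4712, -0.1781, 0.0022]
ee_rot: [3.142, -0.0, 1.256]
wrist_force: [0.2, -0.1, 0.2]
width: 0.0332
finger_force: 0.0
```

Request:
carry_out --motion "0 0 0.002 0;0 0 0.004 0;0 0 0.006 0;0 0 0.008 0;0 0 0.01 0;0 0 0.01 0;0 0 0.01 0;0 0 0.01 0"

```text
time: 19.65
tool_pos: [0.4712, -0.1781, 0.0014]
ee_rot: [3.141, 0.0, 1.256]
wrist_force: [-2.8, 1.4, 5.1]
width: 0.0329
finger_force: 2.5
```

Request:
carry_out --motion "0 0 0.002 0;0 0 0.004 0;0 0 0.006 0;0 0 0.008 0;0 0 0.01 0;0 0 0.01 0;0 0 0.01 0;0 0 0.01 0"

```text
time: 20.45
tool_pos: [0.4712, -0.1781, 0.0013]
ee_rot: [3.141, 0.0, 1.256]
wrist_force: [-4.5, 1.5, 12.3]
width: 0.0328
finger_force: 5.9
```

Contact is at TCP z≈0.0015, so the tips really sit about 16 mm behind the reported TCP, 30 mm off the stated geometry. I'll raise 2–3 mm and push.

Request:
carry_out --motion "0 0 -0.03 0;0 0 -0.03 0;0.03 0 -0.03 0;0.06 0 -0.03 0;0.09 0 -0.03 0;0.12 0 -0.03 0;0.14 0 -0.03 0;0.14 0 -0.03 0"

```text
time: 21.25
tool_pos: [0.4778, -0.1576, 0.0036]
ee_rot: [-3.141, -0.0, 1.257]
wrist_force: [-0.2, -0.6, 0.4]
width: 0.0332
finger_force: 0.0
```

Request:
carry_out --motion "0.01 0 0 0;0.02 0 0 0;0.03 0 0 0;0.035 0 0 0;0.04 0 0 0;0.045 0 0 0;0.045 0 0 0;0.045 0 0 0"

```text
time: 22.05
tool_pos: [0.4794, -0.152, 0.0037]
ee_rot: [-3.141, 0.001, 1.256]
wrist_force: [-1.6, -2.2, 0.1]
width: 0.0329
finger_force: 1.3
```

Request:
carry_out --motion "0.002 0 0 0;0.004 0 0 0;0.006 0 0 0;0.008 0 0 0;0.008 0 0 0;0.008 0 0 0;0.008 0 0 0;0.008 0 0 0"

```text
time: 22.85
tool_pos: [0.4794, -0.1516, 0.0037]
ee_rot: [-3.141, 0.002, 1.256]
wrist_force: [-3.2, -5.1, 1.0]
width: 0.0328
finger_force: 2.9
```

```bash
python3 - <<'E'
from h import *
from bench import robot,snapshot
o=robot.get_obs();s=snapshot("wrist");s['T']=T_tool(o)@s['hand_eye'];pickle.dump(s,open('w6.pkl','wb'))
print(o['time'],o['tool_pos'],o['wrist_force'])
cv2.imwrite("pics/w6.png",cv2.resize(s["image"][:,:,::-1],(800,600),interpolation=cv2.INTER_CUBIC))
E
```

```text
22.85 [ 0.47943847 -0.15159821  0.00365767] [-3.17129854 -5.09359782  1.03566074]
```

View pics/w6.png

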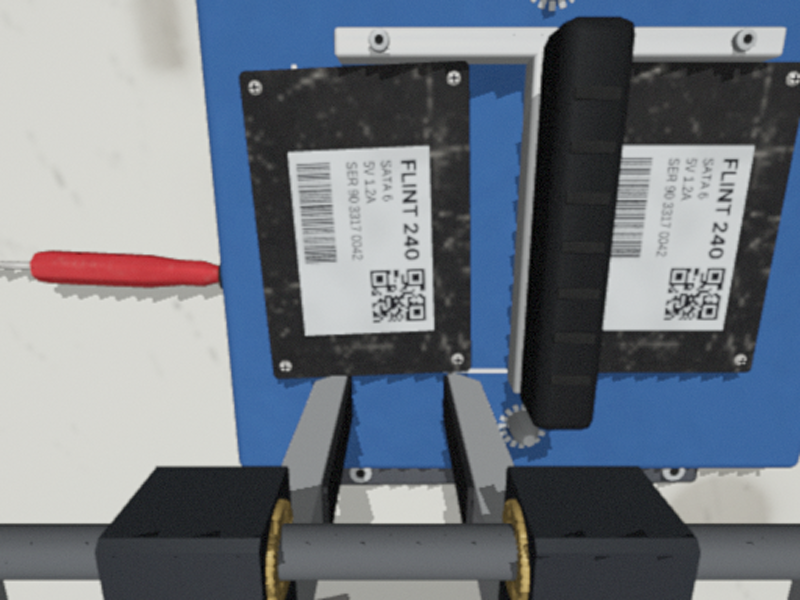

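The drive now rests against the end stop, tilted about 2–3°, with its right edge at column 468 against the rail at about 520, so the gap is roughly 17 mm. Next I'll retreat, close the fingers and go round to the outer side for the +x push.

Request:
carry_out --motion "-0.1 0 0 0;-0.1 0 -0.1 0;-0.1 0 -0.2 0;-0.1 -0.15 -0.2 0;0.05 -0.3 -0.2 0;0.25 -0.493 -0.2 0;0.43 -0.493 -0.2 0;0.43 -0.493 -0.2 0" --grip -1

```text
time: 23.7
tool_pos: [0.4304, -0.0638, 0.034]
ee_rot: [3.14, -0.003, 1.259]
wrist_force: [-0.6, -0.3, -0.2]
width: 0.0003
finger_force: 0.0
```

Request:
carry_out --motion "0 0 0.05 0;0 0 0.1 0;0 0 0.15 0;0 0 0.18 0;0 0 0.2 0;0 0 0.2 0;0 0 0.2 0;0 0 0.2 0"

```text
time: 24.5
tool_pos: [0.4301, -0.0665, 0.004]
ee_rot: [3.141, -0.0, 1.256]
wrist_force: [0.1, -0.7, 0.1]
width: 0.0003
finger_force: 0.0
```

The finger's outer side is chamfered, so I'll turn the tool 90° and push with the flat front faces of both fingers. I'm backing off first for clearance.

Request:
carry_out --motion "0 -0.13 -0.05 0;0 -0.13 -0.05 0.04;0 -0.13 -0.05 0.08;0 -0.13 -0.05 0.12;0 -0.13 -0.05 0.16;0 -0.13 -0.05 0.2;0 -0.13 -0.05 0.24;0 -0.13 -0.05 0.249" --grip -0.3

```text
time: 25.3
tool_pos: [0.4115, -0.0603, 0.0116]
ee_rot: [3.141, -0.001, 0.473]
wrist_force: [0.6, -0.4, -1.2]
width: 0.0329
finger_force: 0.0
```

Request:
carry_out --motion "0 0 0 0.04;0 0 0 0.08;0 0 0 0.12;0 0 0 0.16;0 0 0.01 0.2;0 0 0.03 0.24;0 0 0.05 0.25;0 0 0.05 0.25"

```text
time: 26.1
tool_pos: [0.411, -0.0602, 0.0035]
ee_rot: [-3.141, 0.001, -0.31]
wrist_force: [0.6, -0.0, -0.1]
width: 0.0329
finger_force: 0.0
```

Request:
carry_out --motion "0.1 0 0 0;0.2 0 0 0;0.23 0 0 0;0.26 0 0 0;0.285 0 0 0;0.31 0 0 0;0.33 0 0 0;0.33 0 0 0"

```text
time: 26.9
tool_pos: [0.4586, -0.0756, 0.0038]
ee_rot: [-3.142, -0.0, -0.311]
wrist_force: [-0.2, -0.3, 0.7]
width: 0.0327
finger_force: 0.0
```

Request:
carry_out --motion "0.005 0 0 0;0.01 0 0 0;0.015 0 0 0;0.02 0 0 0;0.02 0 0 0;0.02 0 0 0;0.02 0 0 0;0.02 0 0 0"

```text
time: 27.7
tool_pos: [0.4612, -0.0764, 0.0037]
ee_rot: [-3.141, -0.0, -0.311]
wrist_force: [0.2, 0.8, -0.4]
width: 0.0328
finger_force: 0.0
```

Request:
carry_out --motion "0.003 0 0 0;0.006 0 0 0;0.009 0 0 0;0.012 0 0 0;0.012 0 0 0;0.012 0 0 0;0.012 0 0 0;0.012 0 0 0"

```text
time: 28.5
tool_pos: [0.4624, -0.0767, 0.0036]
ee_rot: [-3.141, 0.001, -0.311]
wrist_force: [-4.3, 1.9, 2.9]
width: 0.0327
finger_force: 2.1
```

```bash
python3 - <<'E'
from h import *
from bench import robot,snapshot
o=robot.get_obs();s=snapshot("wrist");s['T']=T_tool(o)@s['hand_eye'];pickle.dump(s,open('w7.pkl','wb'))
print(o['time'],o['tool_pos'],o['wrist_force'])
cv2.imwrite("pics/w7.png",cv2.resize(s["image"][:,:,::-1],(800,600),interpolation=cv2.INTER_CUBIC))
E
```

```text
28.5 [ 0.46235342 -0.07669038  0.0035991 ] [-4.33440428  1.90107284  2.86956281]
```

Request:
carry_out --motion "0.002 0 0 0;0.004 0 0 0;0.005 0 0 0;0.005 0 0 0;0.005 0 0 0;-0.05 0 0 0;-0.12 0 -0.05 0;-0.2 0 -0.1 0"

```text
time: 29.35
tool_pos: [0.435, -0.0681, 0.0188]
ee_rot: [3.142, -0.003, -0.312]
wrist_force: [-1.0, -0.7, 0.6]
width: 0.0328
finger_force: 0.0
```

Request:
carry_out --motion "0 0 -0.1 -0.04;0 0 -0.1 -0.08;0 0 -0.1 -0.12;0 0 -0.1 -0.16;0 0 -0.1 -0.2;0 0 -0.1 -0.24;0 0 -0.1 -0.25;0 0 -0.1 -0.25"

```text
time: 30.15
tool_pos: [0.4352, -0.0681, 0.0339]
ee_rot: [3.14, -0.002, 0.474]
wrist_force: [0.1, 1.2, 0.7]
width: 0.0329
finger_force: 0.0
```

Request:
carry_out --motion "0 0 0 -0.04;0 0 0 -0.08;0 0 0 -0.12;0 0 0 -0.16;0 0 0 -0.2;0 0 0 -0.24;0 0 0 -0.249;0 0 0 -0.249"

```text
time: 30.95
tool_pos: [0.4347, -0.0679, 0.0338]
ee_rot: [3.14, -0.0, 1.254]
wrist_force: [-1.2, 0.2, -0.1]
width: 0.0331
finger_force: 0.0
```

Request:
carry_out --motion "-0.2 0.1 0 -0.002;-0.4 0.25 0 -0.002;-0.58 0.4 0 -0.002;-0.58 0.455 0 -0.002;-0.58 0.455 0 -0.002;-0.58 0.455 0 -0.002;-0.58 0.455 0.04 -0.002;-0.58 0.455 0.08 -0.002"

```text
time: 31.75
tool_pos: [0.4721, -0.1706, 0.0214]
ee_rot: [3.142, -0.0, 1.264]
wrist_force: [-0.4, -0.4, 0.4]
width: 0.0329
finger_force: 0.0
```

Request:
carry_out --motion "0 0 0.05 0;0 0 0.1 0;0 0 0.121 0;0 0 0.121 0;0.03 0 0.121 0;0.06 0 0.121 0;0.08 0 0.121 0;0.08 0 0.121 0"

```text
time: 32.55
tool_pos: [0.4763, -0.1597, 0.0038]
ee_rot: [3.141, -0.0, 1.263]
wrist_force: [-0.7, 0.3, -0.1]
width: 0.0327
finger_force: 0.0
```

Request:
carry_out --motion "0.01 0 0 0;0.02 0 0 0;0.03 0 0 0;0.04 0 0 0;0.05 0 0 0;0.055 0 0 0;0.06 0 0 0;0.06 0 0 0"

```text
time: 33.35
tool_pos: [0.4787, -0.1515, 0.0036]
ee_rot: [3.142, -0.0, 1.262]
wrist_force: [0.1, 0.8, -0.0]
width: 0.0326
finger_force: 0.0
```

Request:
carry_out --motion "0.002 0 0 0;0.004 0 0 0;0.006 0 0 0;0.008 0 0 0;0.008 0 0 0;0.008 0 0 0;0.008 0 0 0;0.008 0 0 0"

```text
time: 34.15
tool_pos: [0.4791, -0.1504, 0.0036]
ee_rot: [3.142, -0.0, 1.262]
wrist_force: [0.8, -0.5, 0.6]
width: 0.0328
finger_force: 0.0
```

```bash
python3 - <<'E'
from h import *
from bench import robot,snapshot
o=robot.get_obs();s=snapshot("wrist");s['T']=T_tool(o)@s['hand_eye'];pickle.dump(s,open('w8.pkl','wb'))
print(o['time'],o['tool_pos'],o['wrist_force'])
cv2.imwrite("pics/w8.png",cv2.resize(s["image"][:,:,::-1],(800,600),interpolation=cv2.INTER_CUBIC))
E
```

```text
34.15 [ 0.4790988  -0.15041228  0.00356161] [ 0.84192072 -0.52785739  0.58833338]
```

View pics/w8.png

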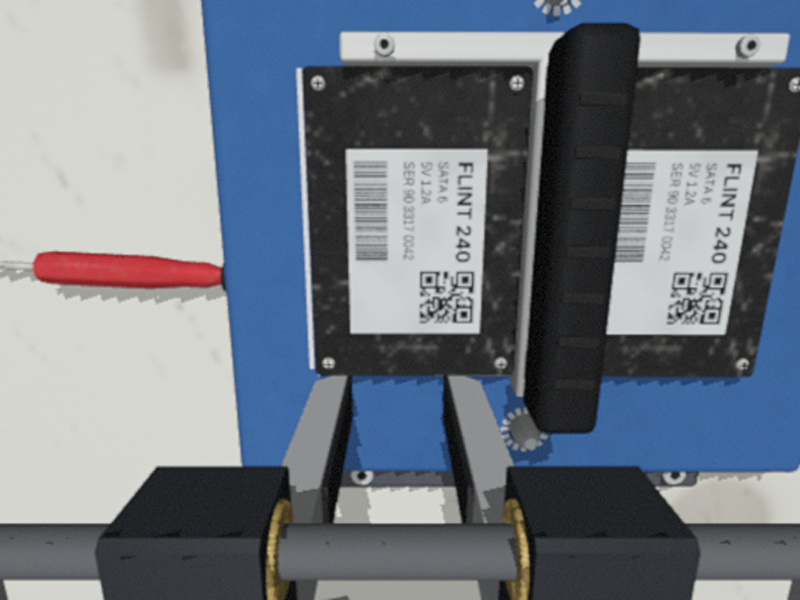

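The near drive is now square against the rail, its white line showing evenly on the left. Its top edge (row 67) and bottom edge (row 376) match the far drive. I'll give it one last nudge to confirm contact with the end stop, then retreat.

Request:
carry_out --motion "0.002 0 0 0;0.004 0 0 0;0.006 0 0 0;0.008 0 0 0;0.008 0 0 0;0.008 0 0 0;0.008 0 0 0;0.008 0 0 0"

```text
time: 35.0
tool_pos: [0.479, -0.15, 0.0036]
ee_rot: [-3.141, 0.001, 1.262]
wrist_force: [-3.3, -4.6, 0.9]
width: 0.0326
finger_force: 2.6
```

Request:
carry_out --motion "-0.1 0 0 0;-0.1 0 -0.2 0;-0.1 0 -0.433 0;-0.1 0.05 -0.433 0;0.1 0.2 -0.433 0;0.3 0.313 -0.433 0;0.385 0.313 -0.433 0;0.385 0.313 -0.433 0"

```text
time: 35.8
tool_pos: [0.5416, -0.107, 0.0675]
ee_rot: [-3.14, -0.001, 1.265]
wrist_force: [0.2, -0.0, -0.9]
width: 0.0329
finger_force: 0.0
```

Request:
carry_out --motion "0 0 0 0;0 0 0 0;0 0 0.05 0;0 0 0.1 0;0 0 0.15 0;0 0 0.2 0;0 0 0.2 0;0 0 0.2 0" --grip 0

```text
time: 36.6
tool_pos: [0.5415, -0.1085, 0.0381]
ee_rot: [-3.141, -0.0, 1.262]
wrist_force: [-0.5, -0.2, 0.2]
width: 0.047
finger_force: 0.0
```

```bash
python3 - <<'E'
from bench import robot
import numpy as np
o=robot.get_obs();d=o['tool_pos'][:2]-[.54135,-.1094];a=np.radians(-17.82)
print(o['time'],o['tool_pos'],np.degrees(o['ee_rot']),o['wrist_force'],o['width'],'tray xy',d@[np.cos(a),np.sin(a)],d@[-np.sin(a),np.cos(a)])
E
```

```text
36.6 [ 0.54148788 -0.10845175  0.03811509] [-1.79957341e+02 -5.54294264e-03  7.23350886e+01] [-0.45798832 -0.22906787  0.2329586 ] 0.046980545727734024 tray xy -0.00015892030110550013 0.0009449486593489305
```

Request:
carry_out --motion "0 0 0.05 0;0 0 0.09 0;0 0 0.12 0;0 0 0.13 0;0 0 0.13 0;0 0 0.13 0;0 0 0.13 0;0 0 0.13 0"

```text
time: 37.4
tool_pos: [0.5419, -0.1086, 0.0193]
ee_rot: [3.141, -0.0, 1.262]
wrist_force: [-0.1, -0.1, -0.3]
width: 0.0471
finger_force: 0.0
```

Request:
carry_out --motion "0 0 0 0;0 0 0 0;0 0 0 0;0 0 0 0;0 0 0 0;0 0 0 0;0 0 0 0;0 0 0 0" --grip -1

```text
time: 38.2
tool_pos: [0.542, -0.1086, 0.0191]
ee_rot: [3.141, -0.0, 1.262]
wrist_force: [2.0, -0.4, -0.1]
width: 0.0176
finger_force: 30.0
```

The handle is gripped (17.6 mm, 30 N). Now I'll lift straight up, gently.

Request:
carry_out --motion "0 0 -0.01 0;0 0 -0.03 0;0 0 -0.055 0;0 0 -0.08 0;0 0 -0.11 0;0 0 -0.14 0;0 0 -0.16 0;0 0 -0.17 0"

```text
time: 39.0
tool_pos: [0.5417, -0.1083, 0.0451]
ee_rot: [3.141, -0.0, 1.263]
wrist_force: [0.9, 0.6, -4.6]
width: 0.0178
finger_force: 30.0
```

```bash
python3 - <<'E'
from bench import robot
o=robot.get_obs();print(o['tool_pos'],o['ee_rot'],o['wrist_force'],o['wrist_torque'],o['width'],o['finger_force'])
E
```

```text
[ 0.541702   -0.10831612  0.04508155] [ 3.14143408e+00 -3.57508044e-04  1.26256614e+00] [ 0.8941567   0.56395661 -4.60381399] [-0.04646043  0.05814655  0.03427329] 0.017772658381915243 29.997825622558594
```

Request:
carry_out --motion "0 0 -0.02 0;0 0 -0.05 0;0 0 -0.09 0;0 0 -0.13 0;0 0 -0.17 0;0 0 -0.21 0;0 0 -0.235 0;0 0 -0.25 0"

```text
time: 39.8
tool_pos: [0.542, -0.1086, 0.0827]
ee_rot: [3.141, -0.0, 1.262]
wrist_force: [-0.4, -0.5, -5.6]
width: 0.0178
finger_force: 30.0
```

Request:
carry_out --motion "0 0 -0.02 0;0 0 -0.05 0;0 0 -0.09 0;0 0 -0.13 0;0 0 -0.17 0;0 0 -0.21 0;0 0 -0.235 0;0 0 -0.25 0"

```text
time: 40.6
tool_pos: [0.5419, -0.1086, 0.1202]
ee_rot: [3.141, -0.0, 1.262]
wrist_force: [0.7, 0.2, -5.0]
width: 0.0174
finger_force: 30.0
```

Request:
carry_out --motion "0 0 0 0;0 0 0 0;0 0 0 0;0 0 0 0;0 0 0 0;0 0 0 0;0 0 0 0;0 0 0 0"

```text
time: 41.4
tool_pos: [0.5417, -0.1085, 0.1195]
ee_rot: [3.142, -0.0, 1.262]
wrist_force: [0.3, 0.5, -5.2]
width: 0.0181
finger_force: 30.0
```

```bash
python3 - <<'E'
from h import *
from bench import robot,snapshot
o=robot.get_obs();s=snapshot("wrist");sc=snapshot("scene")
print(o['time'],o['tool_pos'],o['wrist_force'],o['wrist_torque'],o['width'])
a=cv2.resize(s['image'],(400,300));b=cv2.resize(sc['image'][130:280,180:380],(400,300))
cv2.imwrite("pics/w9.png",np.hstack([a,b])[:,:,::-1])
E
```

```text
41.4 [ 0.54171568 -0.10849942  0.1195017 ] [ 0.2659957   0.54194937 -5.24307129] [-0.0896116   0.06867394  0.02685061] 0.018107780911214674
```

I've used all 10 views, so I'll check the lift numerically against the scene camera's blue outline.

```bash
python3 - <<'E'
from h import *
from bench import snapshot
s=snapshot("scene");im=s['image'].astype(int)
m=((im[:,:,2]>im[:,:,0]+40)&(im[:,:,2]>60)).astype(np.uint8);m[:,:185]=0
c=max(cv2.findContours(m,0,2)[0],key=cv2.contourArea)[:,0]
a=np.radians(-17.82);ex=np.array([np.cos(a),np.sin(a)]);ey=np.array([-ex[1],ex[0]])
for q in[(-.105,-.09),(.105,-.09),(.105,.09),(-.105,.09)]:
    P=np.array([.5415,-.1093])+q[0]*ex+q[1]*ey
    u=proj(s,s['pose'],np.r_[P,.118])[0];n=c[np.argmin(((c-u)**2).sum(1))];print(q,u.round(1),n)
E
```

```text
(-0.105, -0.09) [250.1 219.7] [250 221]
(0.105, -0.09) [314.7 181.1] [313 181]
(0.105, 0.09) [259.7 152.2] [265 156]
(-0.105, 0.09) [195.  183.8] [196 183]
```

The tray outline matches a level tray at z = 0.118 within 1–2 px on three corners. The fourth is off by about 6 px, probably hidden behind the gripper. I'm handing the job in.

```bash
python3 -c "
from bench import robot
print(robot.close_job())"
```

```text
the job is handed in; nothing more can be done
None
```

The near drive is pushed home against the rail and end stop, and the tray is held level about 10 cm above the dock. The job is handed in, but no verdict came back, and I did not re-measure the drives after the lift.

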